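# Find the unlatched grille panel of the dust-extraction box and tip it open

## Task

The filter of the dust-extraction box on the bench has to be changed: of the four identical grille panels in its top, three are held shut by catches underneath and one is free. Press gently with the fingertips on the near edge of one panel after another until you find the one that rocks, then push its near edge on down until it stands open at more than 45 degrees, and leave it standing open. Do not force the caught panels (a light push is enough for the free one), and do not pick up or shift anything else on the bench.

Things in the scene. Friction and masses are not known exactly. Their poses are not given: they have to be found in the camera images.
- box: grey dust-extraction box fixed on the table, 242 mm deep (x), 516 wide (y), 140 tall, set 0 to 28 mm up on its screw feet. Origin: centre of its underside; x away from the robot, y left. Level top: rim 22 mm deep in front, four like panels in a row (1 leftmost to 4 rightmost, 107 mm apart), 77 mm shelf behind. Hollow for 95 mm under the panels; a ledge along the front wall reaches 20 mm in, 64 mm down.
- panel_1_edge (a point): press point of panel 1, on its top face: on its centre line, 20 mm in from its near edge, 50 mm before its pivot line; it moves with the panel. The panel is a perforated steel plate 140 (x) by 95 (y) by 4 mm, flush with the box's top, its pivot line along y under its middle. Axes: x from near to far edge, y left, z out of its top face.
- panel_1 (a joint): tilt of panel 1, rad: 0 flush and shut; grows as its near edge goes down into the box and its far edge rises; stop at 1.2. It cannot tilt the other way. A free panel has a stiff hinge (about 5 N at the press point moves it) and stays where left; a caught one gives 1 to 3 mm there (under 0.08 rad) and springs back. Just one of the four is free; all look alike.
- panel_2_edge (a point): press point of panel 2, on its top face: on its centre line, 20 mm in from its near edge, 50 mm before its pivot line; it moves with the panel. The panel is a perforated steel plate 140 (x) by 95 (y) by 4 mm, flush with the box's top, its pivot line along y under its middle. Axes: x from near to far edge, y left, z out of its top face.
- panel_2 (a joint): tilt of panel 2, rad: 0 flush and shut; grows as its near edge goes down into the box and its far edge rises; stop at 1.2. It cannot tilt the other way. A free panel has a stiff hinge (about 5 N at the press point moves it) and stays where left; a caught one gives 1 to 3 mm there (under 0.08 rad) and springs back. Just one of the four is free; all look alike.
- panel_3_edge (a point): press point of panel 3, on its top face: on its centre line, 20 mm in from its near edge, 50 mm before its pivot line; it moves with the panel. The panel is a perforated steel plate 140 (x) by 95 (y) by 4 mm, flush with the box's top, its pivot line along y under its middle. Axes: x from near to far edge, y left, z out of its top face.
- panel_3 (a joint): tilt of panel 3, rad: 0 flush and shut; grows as its near edge goes down into the box and its far edge rises; stop at 1.2. It cannot tilt the other way. A free panel has a stiff hinge (about 5 N at the press point moves it) and stays where left; a caught one gives 1 to 3 mm there (under 0.08 rad) and springs back. Just one of the four is free; all look alike.
- panel_4_edge (a point): press point of panel 4, on its top face: on its centre line, 20 mm in from its near edge, 50 mm before its pivot line; it moves with the panel. The panel is a perforated steel plate 140 (x) by 95 (y) by 4 mm, flush with the box's top, its pivot line along y under its middle. Axes: x from near to far edge, y left, z out of its top face.
- panel_4 (a joint): tilt of panel 4, rad: 0 flush and shut; grows as its near edge goes down into the box and its far edge rises; stop at 1.2. It cannot tilt the other way. A free panel has a stiff hinge (about 5 N at the press point moves it) and stays where left; a caught one gives 1 to 3 mm there (under 0.08 rad) and springs back. Just one of the four is free; all look alike.
- pigment_jar_mid (a point): small blue-labelled jar with black cap, 48 mm across, 58 mm tall, on the box's rear shelf; point at its centre. Leave alone.
- rosette_mid (a point): white plaster rosette, 56 mm across, 17 mm tall, on the box's rear shelf; point at its centre, 8 mm up. Leave alone.
- leaf_cast_mid (a point): dark resin leaf casting, 30 by 56 by 14 mm, on the box's rear shelf; point at its centre, 7 mm up. Leave alone.
- rotary_tool_mid (a point): black rotary grinding tool lying on the table to the right, about 190 mm long along its x, 48 mm thick; point on its axis. Leave alone.
- spatula_grip (a point): spatula with a wooden handle, 190 mm long, lying on the table before the box, under 30 mm high; point on its handle. Leave alone.
- plaster_bowl_mid (a point): green plaster-mixing bowl, 112 mm across, 58 mm tall, on the table to the left; point at its centre. Leave alone.
- yellow_tub_mid (a point): yellow tub with white cap, 84 mm across, 115 mm tall, on the table to the right; point at its centre. Leave alone.

How it is judged (in metres and radians):
On the way, in this order (a step that is already met when the one before it is completed fails the run):
1. a fingertip press has rocked the free panel (((value of joint panel_1 above 0.12 rad and contact force between the fingers and box above 0.5 N) or (value of joint panel_2 above 0.12 rad and contact force between the fingers and box above 0.5 N) or (value of joint panel_3 above 0.12 rad and contact force between the fingers and box above 0.5 N) or (value of joint panel_4 above 0.12 rad and contact force between the fingers and box above 0.5 N))).
2. the free panel is pushed open past 45 degrees (value of joint any of panel_1, panel_2, panel_3, panel_4 above 0.78 rad), for 0.2 s.
At the end, for the whole second after the job is handed in: The free panel stands still, tilted by more than 0.78 rad (about 45 degrees), and the three caught panels are shut (under 0.06 rad) (((value of joint panel_1 above 0.78 rad and velocity of joint panel_1 between -0.05 and 0.05 rad/s and value of joint each of panel_2, panel_3, panel_4 below 0.06 rad) or (value of joint panel_2 above 0.78 rad and velocity of joint panel_2 between -0.05 and 0.05 rad/s and value of joint each of panel_1, panel_3, panel_4 below 0.06 rad) or (value of joint panel_3 above 0.78 rad and velocity of joint panel_3 between -0.05 and 0.05 rad/s and value of joint each of panel_1, panel_2, panel_4 below 0.06 rad) or (value of joint panel_4 above 0.78 rad and velocity of joint panel_4 between -0.05 and 0.05 rad/s and value of joint each of panel_1, panel_2, panel_3 below 0.06 rad))); the robot touches nothing.
It fails at once if a panel or the box is pressed with more than 60 N (contact force between any of the arm, the fingers and box above 60 N).
It fails at once if something else on the bench is picked up or shifted by more than 20 mm (distance of any of pigment_jar_mid, rosette_mid, leaf_cast_mid, rotary_tool_mid, spatula_grip, plaster_bowl_mid, yellow_tub_mid from where it was at the start of the episode above 0.02 m).
It also fails if it takes over 51 s, if anything falls off the work surface, if the arm or the gripper's body presses on something with over 40 N, if the wrist force passes 120 N, or if a joint passes its speed limit or range.

## Robot

A 6-joint arm with a two-finger parallel gripper is mounted at the origin on the work surface. World frame = base frame: x ahead of the robot, y to its left, z up, the work surface at z = 0. Lengths are in mm, angles in rad, forces in N, time in s.
With the tool pointing down it reaches from about 150 to 775 mm from the base axis. Payload 6.1 kg.
Tool frame: the origin (TCP) lies at the centre of the arm's flange, where the gripper is bolted on; the fingertips stand 173 mm ahead of it and the grasp point (between the pads) lies 155 mm ahead of it (bot.grip_point_offset is the z of the grasp point in the tool frame, in mm); z points along the fingers, y is the direction in which the jaws open and shut (so a half turn about z gives the same grasp; the last joint's range is limited). The gripper opens to 85 mm and grips with 20 to 120 N. Pads are 22 mm wide; open, the fingers measure 114 mm over their backs; the gripper's body (76 mm by 85 mm) begins 54 mm behind the grasp point. The pads swing forward as they close: fully open they stand 13 mm farther back than shut.
Start: joints at [-1.286, 0.126, -0.04, 1.405, 0, 1.571], TCP at [147.501, -503.838, 404.695] pointing down, gripper open.
Joint ranges: [-2.72, 2.72], [-0.95, 1.95], [-1.27, 1.35], [-1.78, 2.02], [-1.46, 1.47], [-3.14, 3.14]. Speed limits (rad/s): [2.39, 2.39, 3.01, 3.14, 3.14, 3.14].

## Interface

Orientations are given as [roll, pitch, yaw] about the fixed x, y, z axes, in that order (R = Rz(yaw) Ry(pitch) Rx(roll)).
In Python, from rig import bot, optics, order gives the robot as it stands. The module is installed in compiled form; this text tells all that it offers.
- The arm moves only by the tool drive_tool, never from a script. Its arguments are lists of equal length, an entry for each row: "dp": the shift along the tool's x, y, z in mm, a list of three; "yaw": the turn about the tool's z in rad. A call has 1 to 20 rows; each row is the pose to reach, as a shift and turn from the pose commanded when the call began, along the tool's axes at that moment; what a row does not reach only later rows make up. A row lasts 1/12 s, in which the tool goes at most 41.7 mm and 7.16 degrees, less where a joint would pass 70% of its speed; a pose out of reach is approached as far as the arm can. A call with a gripper value outside its range is refused whole. "jaw" is the closure in counts, from 0 (fully open) to 255 (shut), set as the call begins (left out, the last holds). The fingers move at their own pace and stop on an object; "grip_force" is the grip in N (left out, the last holds). Time passes only in rows, so rows that repeat a pose let the fingers close. It gives the time, the measured TCP pose, the force and the opening at its end, in the units of the state.
- bot.get_state(): the state, without advancing time (a new reading comes with each control period).
- optics.capture(name): name is "scene" or "side" or "wrist"; returns the picture (400x640x3 uint8, red, green, blue); there is no depth.
- optics.get_calibration(name): a dict with "fx", "fy", "cx", "cy" (pixels), "distortion" ([k1, k2, p1, p2, k3] as OpenCV has them; the pictures are not rectified), "cam_to_world" (4x4, takes a point from camera to world coordinates); the wrist camera has in their place "tool_from_camera" (4x4, takes a point from camera to tool coordinates, whose origin is the TCP and whose axes are the flange's). Camera axes: x right, y down, z forward; pixel columns grow to the right and rows downward; lengths in mm; the calibration is good to about 2 mm. A picture is of the moment at which its call begins: read the wrist's pose just before it. get_calibration takes no time and is no camera call.
- order.close_job(): hands the job in, once; it reports no verdict.
The state is a dict: "time": time; "q": joint angles; "qvel": joint speeds; "tau": joint torques, N m; "tool_pos": TCP position; "ee_rot": TCP orientation; "wrist_force": force on the tool from outside, world axes, zero at the start; "ft_torque": the same for the moment, N m; "grip_width": opening from 0.0 (shut) to 1.0 (fully open).
Only numpy, scipy, OpenCV 4.12 (cv2) and the standard library are available. Lean on these libraries where they do the work, as an engineer would, in place of code of your own. Each camera call takes 0.05 s, during which the arm holds its last target. There are 200 camera calls.

## Working session

There is one attempt and no reset: what is moved stays moved. The work goes in short steps, Python scripts to look and compute and a tool call to move; the robot and the scene stay as the last step left them, time stands still between calls to the robot, and variables do not carry over. Pictures are saved under pics/ and viewed, on a budget of 10 in all, crops included, one or two more only if the job needs it, and the job is handed in when it is done.

Besides the shell and the picture viewer there is one more tool, called after ">>>" as name(argument=value, ...), one argument or row to a line, values as JSON. drive_tool: Moves the arm, as the interface text tells. Its arguments: {"type":"object","properties":{"dp":{"type":"array"},"yaw":{"type":"array"},"jaw":{"type":"number"},"grip_force":{"type":"number"}},"required":["dp","yaw"]}

```bash
mkdir -p pics; python3 - <<'E'
from rig import bot, optics
import cv2, numpy as np
np.set_printoptions(precision=3,suppress=True)
s=bot.get_state(); print(s)
for n in ("scene","side"):
    c=optics.get_calibration(n); print(n,c)
    cv2.imwrite(f"pics/{n}0.png",optics.capture(n)[:,:,::-1])
print(optics.get_calibration("wrist"))
E
```

```text
{'time': 0.0, 'q': array([-1.286,  0.126, -0.041,  1.405,  0.   ,  1.571]), 'qvel': array([-0.001,  0.001, -0.001, -0.   ,  0.   ,  0.001]), 'tau': array([ -0.001, -43.591,  35.292,   0.017,  -0.   ,  -0.   ]), 'tool_pos': array([ 147.473, -503.718,  403.9  ]), 'ee_rot': array([-3.14 , -0.   ,  0.285]), 'wrist_force': array([ 0.281, -0.256,  0.078]), 'ft_torque': array([ 0.002,  0.011, -0.027]), 'grip_width': 0.9960154398929658}
scene {'fx': 464.0150661360164, 'fy': 464.0150661360164, 'cx': 323.62659106937826, 'cy': 201.89885140192567, 'distortion': array([-0.108,  0.   ,  0.   ,  0.   ,  0.   ]), 'cam_to_world': array([[   0.359,    0.7  ,   -0.617, 1463.359],
       [   0.933,   -0.278,    0.228, -305.99 ],
       [  -0.012,   -0.658,   -0.753, 1219.48 ],
       [   0.   ,    0.   ,    0.   ,    1.   ]])}
side {'fx': 431.7440681789786, 'fy': 431.7440681789786, 'cx': 319.9062739495678, 'cy': 199.996068082827, 'distortion': array([-0.081,  0.   ,  0.   ,  0.   ,  0.   ]), 'cam_to_world': array([[  -0.997,   -0.063,    0.049,  479.642],
       [  -0.078,    0.651,   -0.755, 1066.442],
       [   0.016,   -0.757,   -0.654, 1055.054],
       [   0.   ,    0.   ,    0.   ,    1.   ]])}
{'fx': 315.23284634914023, 'fy': 315.23284634914023, 'cx': 323.22599439134194, 'cy': 200.7356090775948, 'distortion': array([-0.046,  0.   ,  0.   ,  0.   ,  0.   ]), 'tool_from_camera': array([[ 0.001, -0.962, -0.273, 68.945],
       [ 1.   ,  0.001,  0.001, -1.067],
       [-0.   , -0.273,  0.962, 30.896],
       [ 0.   ,  0.   ,  0.   ,  1.   ]])}
```

View pics/scene0.png

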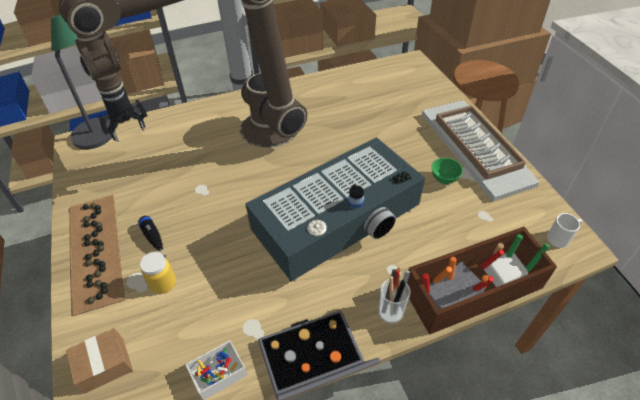

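View pics/side0.png

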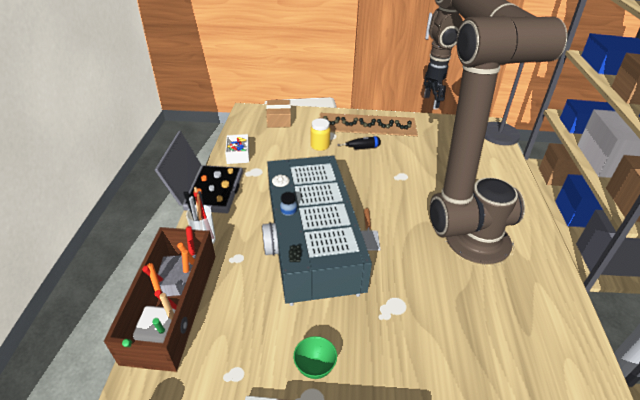

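The scene view shows the box with four white panels, from (288,208) to (373,163), and the side view shows them from (315,173) to (330,242). The jar, rosette and leaf sit on the rear shelf. I'll triangulate the panel centres.

```bash
cat > h.py <<'E'
from rig import bot, optics
import cv2, numpy as np
np.set_printoptions(precision=2,suppress=True)
def ray(n,px):
    c=optics.get_calibration(n); K=np.array([[c['fx'],0,c['cx']],[0,c['fy'],c['cy']],[0,0,1]])
    u=cv2.undistortPoints(np.float64(px).reshape(-1,1,2),K,np.array(c['distortion'])).reshape(-1,2)
    T=np.array(c['cam_to_world']); d=np.c_[u,np.ones(len(u))]@T[:3,:3].T
    return T[:3,3],d/np.linalg.norm(d,axis=1)[:,None]
def plane(n,px,z):
    o,d=ray(n,px); return o+d*((z-o[2])/d[:,2])[:,None]
def tri(a,b):
    out=[]
    for (o1,d1),(o2,d2) in zip([(a[0],x) for x in a[1]],[(b[0],x) for x in b[1]]):
        t=np.linalg.lstsq(np.c_[d1,-d2],o2-o1,rcond=None)[0]
        p,q=o1+t[0]*d1,o2+t[1]*d2; out.append(np.r_[(p+q)/2,np.linalg.norm(p-q)])
    return np.array(out)
E
python3 - <<'E'
from h import *
P={}
for n,(x0,y0,x1,y1) in dict(scene=(255,140,405,235),side=(290,160,362,262)).items():
    im=cv2.imread(f"pics/{n}0.png"); big=cv2.resize(im,None,fx=4,fy=4,interpolation=cv2.INTER_CUBIC)
    hsv=cv2.cvtColor(big,cv2.COLOR_BGR2HSV)
    m=((hsv[...,2]>150)&(hsv[...,1]<60)).astype(np.uint8)*255
    k=np.zeros_like(m); k[y0*4:y1*4,x0*4:x1*4]=255; m&=k
    m=cv2.morphologyEx(m,cv2.MORPH_CLOSE,np.ones((7,7)))
    cs=[c for c in cv2.findContours(m,cv2.RETR_EXTERNAL,cv2.CHAIN_APPROX_NONE)[0] if cv2.contourArea(c)>2500]
    L=[]
    for c in cs:
        r=cv2.approxPolyDP(cv2.convexHull(c),20,True).reshape(-1,2)
        M=cv2.moments(cv2.convexHull(c)); ct=np.array([M['m10'],M['m01']])/M['m00']
        L.append((cv2.contourArea(c)/16,(ct+.5)/4-.5,(r/4).round(0).tolist()))
        cv2.polylines(big,[r.reshape(-1,1,2)],True,(0,0,255),1)
    for l in L: print(n,l)
    P[n]=L
    cv2.imwrite(f"pics/{n}_seg.png",big[y0*4:y1*4,x0*4:x1*4])
E
```

```text
scene (211.0, array([317.16, 227.08]), [[325.0, 223.0], [324.0, 234.0], [310.0, 232.0], [313.0, 221.0]])
scene (1113.53125, array([288.42, 208.34]), [[290.0, 188.0], [314.0, 216.0], [288.0, 230.0], [263.0, 200.0]])
scene (931.75, array([317.56, 192.5 ]), [[317.0, 173.0], [342.0, 198.0], [320.0, 213.0], [293.0, 186.0]])
scene (805.9375, array([345.75, 177.78]), [[344.0, 160.0], [370.0, 184.0], [347.0, 197.0], [322.0, 172.0]])
scene (862.40625, array([371.79, 163.94]), [[348.0, 157.0], [370.0, 147.0], [396.0, 170.0], [374.0, 182.0]])
side (1228.25, array([330.69, 241.82]), [[351.0, 228.0], [359.0, 252.0], [309.0, 257.0], [306.0, 232.0]])
side (1012.28125, array([323.86, 216.28]), [[344.0, 204.0], [350.0, 225.0], [304.0, 230.0], [300.0, 208.0]])
side (1585.375, array([315.4 , 184.29]), [[330.0, 164.0], [342.0, 201.0], [299.0, 205.0], [291.0, 168.0]])
```

```bash
python3 - <<'E'
from h import *
sc=[[371.79,163.94],[345.75,177.78],[317.56,192.5],[288.42,208.34]]; sd=[[330.69,241.82],[323.86,216.28]]
t=tri(ray('scene',sc[:2]),ray('side',sd)); print(t)
for z in (140,168,t[:,2].mean()):
    p=plane('scene',sc,z); v=p[0]-p[3]; print(z,p[:,:2].tolist(),np.linalg.norm(v)/3,'yaw',np.arctan2(-v[0],v[1]))
z=t[:,2].mean()
for n,q in (('scene',[[290,188],[314,216],[288,230],[263,200]]),('scene',[[348,157],[370,147],[396,170],[374,182]]),('side',[[351,228],[359,252],[309,257],[306,232]])): print(n,plane(n,q,z)[:,:2].tolist())
print('spatula',plane('side',[[368,215],[372,240]],15)[:,:2].tolist())
print('tub',plane('side',[[320,125]],115)[:,:2])
E
```

```text
[[502.59 217.3  164.75   3.4 ]
 [529.49 113.93 165.4    3.63]]
140 [[482.0567517689915, 230.03609909220268], [509.139632189832, 124.58084620242835], [535.7247588483914, 17.216467759827424], [564.0642299854351, -88.58248296137145]] 109.66769366958358 yaw 0.2519165960667445
168 [[507.5101791187466, 216.13241991805899], [533.8905726077172, 113.41250890850438], [559.7861232769598, 8.832992032778463], [587.3905135134299, -94.22170183197449]] 106.82308776156805 yaw 0.25191659606674455
165.07631333085303 [[504.85239889636875, 217.58420568425686], [531.3061442309807, 114.57867743931803], [557.2736986190566, 9.708372612217318], [584.9548440780177, -93.63286936638934]] 107.12011406057668 yaw 0.25191659606674427
scene [[507.9855337470476, -63.17107618047078], [640.8245870426126, -32.82379289600931], [662.1210786861276, -120.31347747986933], [524.7882273892875, -155.2708501488835]]
scene [[446.20003322832713, 158.55607186150195], [428.4911811722427, 246.63936232277547], [558.7536083036042, 278.1972922891795], [580.9043758034492, 189.71539658589688]]
side [[445.1158103172585, 154.67090345598467], [420.6176391495946, 247.7574199768884], [557.0893083351203, 278.78924157915037], [575.0997425217887, 183.51576804183526]]
spatula [[380.50092142928224, -70.65453209958173], [367.7981509714224, 51.65650369580953]]
tub [[ 586.75 -498.57]]
```

>>> drive_tool(
  dp=[
    [485, -272, 36],
    [485, -272, 36],
    [485, -272, 36],
    [485, -272, 36],
    [485, -272, 36],
    [485, -272, 36],
    [485, -272, 36],
    [485, -272, 36],
    [485, -272, 36],
    [485, -272, 36],
    [485, -272, 36],
    [485, -272, 36],
    [485, -272, 36],
    [485, -272, 36],
    [485, -272, 36],
    [485, -272, 36],
    [485, -272, 36],
    [485, -272, 36],
    [485, -272, 36],
    [485, -272, 36],
  ],
  yaw=[0.033, 0.033, 0.033, 0.033, 0.033, 0.033, 0.033, 0.033, 0.033, 0.033, 0.033, 0.033, 0.033, 0.033, 0.033, 0.033, 0.033, 0.033, 0.033, 0.033],
  jaw=255,
)

```text
time: 1.77
tool_pos: [535.9, -107.5, 369.1]
ee_rot: [3.141, -0.0, 0.25]
wrist_force: [0.4, -0.5, -0.2]
grip_width: -0.0
```

```bash
python3 - <<'E'
from h import *
s=bot.get_state()
im=optics.capture("wrist")[:,:,::-1].copy()
# project estimated panel 4 press point & corners and tip (tool 0,0,173)
from scipy.spatial.transform import Rotation as R
c=optics.get_calibration("wrist");Rt=R.from_euler('xyz',s['ee_rot']).as_matrix()
T=np.eye(4);T[:3,:3]=Rt;T[:3,3]=s['tool_pos'];T=np.linalg.inv(T@np.array(c['tool_from_camera']))
K=np.array([[c['fx'],0,c['cx']],[0,c['fy'],c['cy']],[0,0,1]])
a=np.array([.968,.249,0]);b=np.array([-.249,.968,0]);C=np.array([585,-94,165.])
pts=np.array([C-50*a]+[C+i*70*a+j*47.5*b for i,j in((-1,-1),(-1,1),(1,1),(1,-1))])
uv=cv2.projectPoints(pts,R.from_matrix(T[:3,:3]).as_rotvec(),T[:3,3],K,np.array(c['distortion']))[0].reshape(-1,2)
print(uv)
for u in uv: cv2.circle(im,tuple(int(round(x)) for x in u),3,(0,0,255),1)
cv2.imwrite("pics/w1.png",im)
E
```

```text
[[323.25 231.75]
 [401.43 262.3 ]
 [245.13 262.5 ]
 [227.16   4.65]
 [418.82   4.47]]
```

View pics/w1.png

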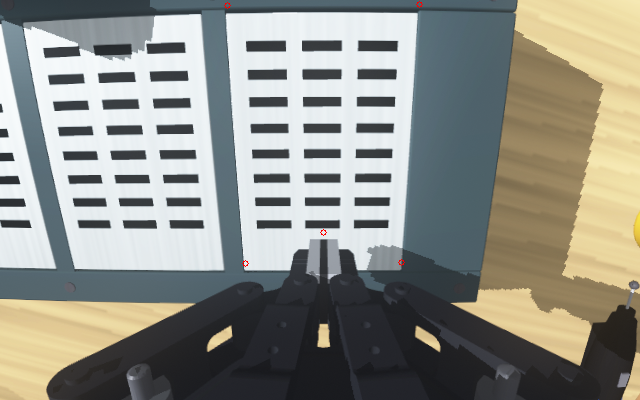

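The wrist view shows panel 4 spanning columns 240–410, with its near edge at row 270. My estimate fits to about 4 mm, and the fingertips are over the press point. Next I'll descend.

>>> drive_tool(
  dp=[
    [0, 0, 12],
    [0, 0, 24],
    [0, 0, 25],
    [0, 0, 26],
    [0, 0, 26],
  ],
  yaw=[0, 0, 0, 0, 0],
)

```text
time: 2.23
tool_pos: [536.4, -106.8, 343.0]
ee_rot: [3.142, -0.0, 0.251]
wrist_force: [0.4, -0.0, 0.5]
grip_width: 0.002
```

>>> drive_tool(
  dp=[
    [0, 0, 1],
    [0, 0, 2],
    [0, 0, 2],
  ],
  yaw=[0, 0, 0],
)

```text
time: 2.48
tool_pos: [536.6, -106.6, 341.0]
ee_rot: [3.141, -0.001, 0.252]
wrist_force: [-0.3, 0.3, 0.1]
grip_width: -0.003
```

>>> drive_tool(
  dp=[
    [0, 0, 1],
    [0, 0, 2],
    [0, 0, 2],
  ],
  yaw=[0, 0, 0],
)

```text
time: 2.73
tool_pos: [536.5, -106.5, 339.6]
ee_rot: [3.141, -0.001, 0.252]
wrist_force: [-2.3, 0.7, 3.4]
grip_width: -0.0
```

>>> drive_tool(
  dp=[
    [0, 0, 1],
    [0, 0, 2],
    [0, 0, 2],
  ],
  yaw=[0, 0, 0],
)

```text
time: 2.98
tool_pos: [536.5, -106.5, 337.6]
ee_rot: [3.141, -0.001, 0.252]
wrist_force: [-1.0, -0.0, 5.3]
grip_width: -0.005
```

>>> drive_tool(
  dp=[
    [0, 0, 1],
    [0, 0, 1],
  ],
  yaw=[0, 0],
)

```text
time: 3.15
tool_pos: [536.5, -106.5, 336.7]
ee_rot: [3.141, -0.001, 0.252]
wrist_force: [-3.0, -0.0, 5.8]
grip_width: 0.001
```

>>> drive_tool(
  dp=[
    [0, 0, 1],
    [0, 0, 2],
    [0, 0, 2],
  ],
  yaw=[0, 0, 0],
)

```text
time: 3.4
tool_pos: [536.6, -106.5, 334.7]
ee_rot: [3.141, -0.002, 0.252]
wrist_force: [-1.1, 0.0, 5.7]
grip_width: 0.001
```

>>> drive_tool(
  dp=[
    [0, 0, 1],
    [0, 0, 1],
  ],
  yaw=[0, 0],
)

```text
time: 3.57
tool_pos: [536.7, -106.5, 333.8]
ee_rot: [3.141, -0.002, 0.252]
wrist_force: [-0.9, -0.5, 5.1]
grip_width: -0.0
```

Panel 4 has moved 6 mm at a steady 5 N or so, so it is the free one. I'll push it on down.

>>> drive_tool(
  dp=[
    [0, 0, 3],
    [0, 0, 6],
    [0, 0, 9],
    [0, 0, 12],
    [0, 0, 15],
    [0, 0, 18],
    [0, 0, 20],
    [0, 0, 20],
  ],
  yaw=[0, 0, 0, 0, 0, 0, 0, 0],
)

```text
time: 4.23
tool_pos: [537.0, -106.6, 313.8]
ee_rot: [3.14, -0.003, 0.252]
wrist_force: [0.9, -1.2, 3.9]
grip_width: 0.001
```

>>> drive_tool(
  dp=[
    [0, 0, 3],
    [1, 0, 6],
    [2, 0, 9],
    [3, 0, 12],
    [4, 0, 15],
    [5, 0, 17],
    [5, 0, 17],
  ],
  yaw=[0, 0, 0, 0, 0, 0, 0],
)

```text
time: 4.82
tool_pos: [541.5, -105.3, 296.2]
ee_rot: [3.141, -0.001, 0.252]
wrist_force: [-1.1, -0.3, 2.0]
grip_width: 0.001
```

```bash
python3 - <<'E'
from h import *
im=optics.capture("side")[150:270,240:400,::-1]
im2=optics.capture("scene")[130:250,230:390,::-1]
cv2.imwrite("pics/s2.png",cv2.resize(np.vstack([im,im2]),None,fx=2.5,fy=2.5,interpolation=cv2.INTER_CUBIC))
print(bot.get_state())
E
```

```text
{'time': 4.9167, 'q': array([-0.19,  0.2 , -0.19,  1.18, -0.  ,  2.7 ]), 'qvel': array([ 0.,  0., -0.,  0.,  0., -0.]), 'tau': array([  0.4 , -46.28,  33.83,  -0.16,   0.19,  -0.  ]), 'tool_pos': array([ 541.44, -105.36,  295.98]), 'ee_rot': array([ 3.14, -0.  ,  0.25]), 'wrist_force': array([-0.38, -1.09,  1.57]), 'ft_torque': array([-0.07,  0.06, -0.04]), 'grip_width': 0.005294346141866625}
```

View pics/s2.png

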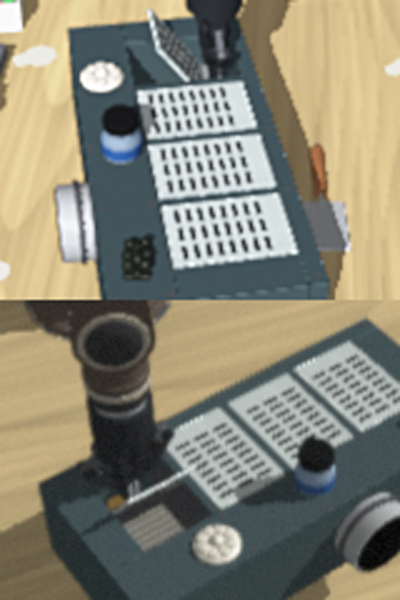

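The panel stands steeply open: its raised far edge is at (152,12) in the upper view. I'll nudge it a little further for margin, back off and lift clear.

>>> drive_tool(
  dp=[
    [2, 0, 2],
    [4, 0, 3],
    [5, 0, 3],
    [5, 0, 3],
  ],
  yaw=[0, 0, 0, 0],
)

```text
time: 5.25
tool_pos: [546.1, -104.1, 292.7]
ee_rot: [3.141, 0.001, 0.252]
wrist_force: [-2.9, -0.8, 3.6]
grip_width: 0.002
```

>>> drive_tool(
  dp=[
    [-4, 0, 0],
    [-9, 0, -3],
    [-12, 0, -10],
    [-12, 0, -30],
    [-12, 0, -60],
    [-12, 0, -95],
    [-50, 0, -130],
    [-90, 0, -150],
    [-130, 0, -150],
    [-160, 0, -150],
    [-160, 0, -150],
    [-160, 0, -150],
  ],
  yaw=[0, 0, 0, 0, 0, 0, 0, 0, 0, 0, 0, 0],
)

```text
time: 6.25
tool_pos: [389.2, -144.1, 444.2]
ee_rot: [3.14, -0.003, 0.25]
wrist_force: [1.1, 0.1, -0.6]
grip_width: -0.0
```

```bash
python3 - <<'E'
from h import *
im=optics.capture("side")[150:270,240:400,::-1]
im2=optics.capture("scene")[130:250,230:390,::-1]
cv2.imwrite("pics/s3.png",cv2.resize(np.hstack([im,im2]),None,fx=2.5,fy=2.5,interpolation=cv2.INTER_CUBIC))
E
```

```text
(no output)
```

View pics/s3.png

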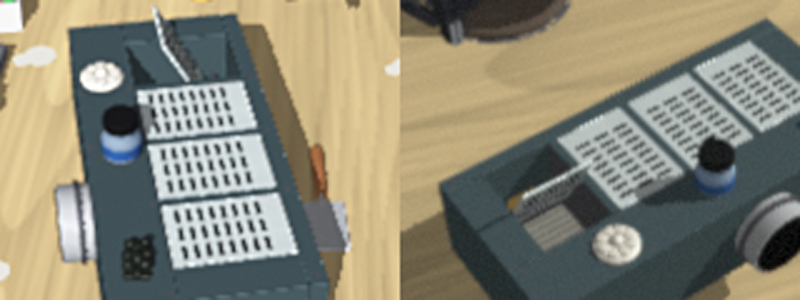

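```bash
python3 - <<'E'
from h import *
# far-edge corners of panel 4 in the side view, ray met with the vertical planes of its two sides
a=np.array([.968,.249,0]);b=np.array([-.249,.968,0]);C=np.array([581,-95,165.])
for px,j in (((302,153.2),-1),((305.2,169.2),1)):
    o,d=ray('side',[px]); d=d[0]; P=C+j*47.5*b; t=(P-o)@b/(d@b); p=o+t*d-C
    print('x',p@a,'h',p[2],'tilt',np.arctan2(p[2],p@a), 'r',np.hypot(p@a,p[2]))
E
```

```text
x 29.11534240415194 h 55.47264603493829 tilt 1.087459514069009 r 62.64916297468437
x 32.277863661339026 h 58.45073508659539 tilt 1.0662476937378549 r 66.77086875803955
```

The tilt measures about 1.07 rad and the other three panels are flush. The arm is clear, so I'm handing the job in.

```bash
python3 -c "
from rig import bot,order
s=bot.get_state();print(s['time'],s['wrist_force']);print(order.close_job())"
```

```text
6.35 [ 0.82315504  0.560476   -0.02208751]
the job is handed in; nothing more can be done
None
```

Panel 4, the rightmost, is the free one, and I left it standing open at about 1.07 rad (61°). I handed the job in at 6.35 s; it gives no verdict.

- **Finding it:** I located the panels from the two fixed cameras and checked the aim with the wrist camera. Panel 4 was the first one I pressed, and it kept moving at a steady 5–6 N. I never pressed the other three.
- **Opening it:** I pushed its near edge about 47 mm down, then backed off and lifted clear. The wrist force I read at the end of each move stayed under about 7 N.
- **Last checks:** The tilt came from two corners in the side view, which gave 1.09 and 1.07 rad. Those corners came out 63 and 67 mm from the pivot, where about 70 mm was expected, so the angle is approximate but well above 0.78 rad. The last pictures show panels 1–3 flush and the jar, rosette, leaf and spatula where they were. The tool on the right, the bowl and the tub were outside those pictures, but the arm did not go near them after the start. The wrist force was near zero, so the arm was touching nothing.
- **Disagreement:** The wrist view put the box about 4 mm nearer the robot than the fixed cameras did, and I allowed for that.

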